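# Pack a row of museum vessels into the foam tray in order

## Robot

A 6-joint arm with a two-finger parallel gripper is mounted at the origin on the work surface. World frame = base frame: x ahead of the robot, y to its left, z up, the work surface at z = 0. Lengths are in m, angles in degrees, forces in N, time in s.
With the tool pointing down it reaches from about 0.4 to 0.825 m from the base axis. Payload 7 kg.
Tool frame: the origin (TCP) lies between the finger pads; the fingertips stand 19 mm ahead of it and the grasp point (between the pads) is the TCP; x points along the fingers, y is the direction in which the jaws open and shut, and the axes are right-handed (so a half turn about x gives the same grasp; the last joint's range is limited). The gripper opens to 88 mm and grips with 3 to 60 N. Pads are 19 mm wide; open, the fingers measure 130 mm over their backs; the gripper's body (78 mm by 193 mm) begins 47 mm behind the grasp point.
Start: joints at [-59.009, 20.546, 0.682, 0, -70.136, -16.507], TCP at [0.169, -0.654, 0.246] pointing down, gripper open.
Joint ranges: [-176.03, 176.03], [-82.01, 121.73], [-58.28, 71.71], [-173.87, 95.51], [-174.79, -0.11], [-173.66, 173.66]. Speed limits (degrees/s): [136.94, 136.94, 172.46, 180, 180, 180].

## Interface

Orientations are given as [roll, pitch, yaw] about the fixed x, y, z axes, in that order (R = Rz(yaw) Ry(pitch) Rx(roll)).
In Python, from plant import r gives the robot as it stands.
- The arm moves only by the tool send_rows, never from a script. Its argument "plan" is a list of rows, each a list of 2 entries, a list of its own where there are three numbers: the shift along the tool's x, y, z scaled (see below), then the turn, a rotation vector about the tool's x, y, z scaled (see below). A call has exactly 5 rows; each row is the pose to reach, as a shift and turn from the pose measured when the call began, along the tool's axes at that moment; what a row does not reach only later rows make up. The controller multiplies each number of a shift by 0.15 m and each number of a turn by pi/4 rad. A row lasts 1/10 s, in which the tool goes at most 50 mm and 8.59 degrees, less where a joint would pass 70% of its speed; a pose out of reach is approached as far as the arm can. A call with a number of a shift or a turn outside -1 to 1 is refused whole. A call with a gripper value outside its range is refused whole. "jaw" is the opening, from -1 (shut) to 1 (fully open), so that 0 is half open, set as the call begins (left out, the last holds). The fingers move at their own pace and stop on an object; "force" is the grip in N (left out, the last holds). Time passes only in rows, so rows that repeat a pose let the fingers close, or fill a call up. It gives the time, the measured TCP pose, the force and the opening at its end, in the units of the state.
- r.get_state(): the state, without advancing time (a new reading comes with each control period).
- r.capture(name): name is "side" or "top"; returns a dict with "color" (400x640x3 uint8, red, green, blue), "range_z" (400x640 float32, m along the optical axis (not along the pixel's ray), 0 where there is no reading), "mtx" (3x3 intrinsics, pixels), "pose" (4x4, takes a point from camera to world coordinates). Camera axes: x right, y down, z forward; pixel columns grow to the right and rows downward; lengths in m; the calibration is good to about 2 mm. A picture is of the moment at which its call begins.
- r.close_job(): hands the job in, once; it reports no verdict.
Trained networks look in a picture, given as the dict that the camera call returned (one of the last four; its "shot" number tells which), for a name from the list of things; names that differ only in an ending like _2 or _b are one class to them, and where a whole thing is asked for, a point or a joint stands for the part that bears it (a point fixed in the world has none). Each returns a list of dicts, best first, with "score" (0 to 1); they miss things now and then, are a little off and sometimes report something else, mostly with a low value. They report only what shows in the picture. A call takes as long as a camera call.
- r.find_in(picture, target): "uv" ([column, row] in pixels, amid what is visible of it).
- r.trace(picture, target): "mask" (400x640 bool, what is visible of it) and "uv" ([column, row] in pixels, amid what is visible of it).
The state is a dict: "time_s": time; "joints": joint angles; "qd": joint speeds; "joint_torque": joint torques, N m; "tcp_pos": TCP position; "eef_rot": TCP orientation; "contact_force": force on the tool from outside, world axes, zero at the start; "moment": the same for the moment, N m; "gripper_width": finger opening in m.
Only numpy, scipy, OpenCV 4.12 (cv2) and the standard library are available. Lean on these libraries where they do the work, as an engineer would, in place of code of your own. Each camera call takes 0.05 s, during which the arm holds its last target. There are 200 camera calls.

## Task

Move the four little vessels from the wooden display step into the wells of the white foam tray, one to a well, keeping their order as counted from the green strips: the vessel that starts nearest the step's green end goes into the well nearest the tray's green end, and so on down the row. Stand each one upright on the floor of its well and let go of it only there; never drop one or let one topple.

Things in the scene. Friction and masses are not known exactly. Their poses are not given: they have to be found in the camera images.
- urn: Loose: small gold-coloured brass urn with a pointed lid that is one piece with it; 94 mm tall, foot 34 mm across, waist 26 mm, straight upright band 40 mm across from 46 to 72 mm above the foot (take it there); about 0.25 kg. Round about its z axis; origin at the centre of its underside.
- jar: Loose: small orange-brown terracotta jar; 86 mm tall, foot 36 mm across, straight upright band 44 mm across from 36 to 72 mm above the foot (take it there), mouth rim 34 mm; about 0.18 kg. Round about its z axis; origin at the centre of its underside.
- vase: Loose: small blue ceramic vase with a thin neck; 94 mm tall, foot 34 mm across, straight upright band 38 mm across from 40 to 72 mm above the foot (take it there), neck 16 mm; about 0.16 kg. Round about its z axis; origin at the centre of its underside.
- flask: Loose: small dark grey metal flask with a stopper that is one piece with it; 88 mm tall, foot 36 mm across, straight upright band 34 mm across from 14 to 74 mm above the foot (take it there), stopper 16 mm; about 0.22 kg. Round about its z axis; origin at the centre of its underside.
- pad_black: black square felt pad, 64 x 64 x 8 mm, fixed on the dark wooden step (350 x 84 mm, 12 mm high) with the other three pads in a row at 80 mm spacing; the urn stands on it at the start (within 6 mm of its middle). Origin at the centre of its underside, 12 mm above the table; its y axis runs along the row towards the end of the step that bears a bright green strip (a grey strip at the other end). The order of the pads changes from start to start.
- pad_white: white square felt pad, 64 x 64 x 8 mm, fixed on the dark wooden step (350 x 84 mm, 12 mm high) with the other three pads in a row at 80 mm spacing; the jar stands on it at the start (within 6 mm of its middle). Origin at the centre of its underside, 12 mm above the table; its y axis runs along the row towards the end of the step that bears a bright green strip (a grey strip at the other end). The order of the pads changes from start to start.
- pad_yellow: yellow square felt pad, 64 x 64 x 8 mm, fixed on the dark wooden step (350 x 84 mm, 12 mm high) with the other three pads in a row at 80 mm spacing; the vase stands on it at the start (within 6 mm of its middle). Origin at the centre of its underside, 12 mm above the table; its y axis runs along the row towards the end of the step that bears a bright green strip (a grey strip at the other end). The order of the pads changes from start to start.
- pad_red: red square felt pad, 64 x 64 x 8 mm, fixed on the dark wooden step (350 x 84 mm, 12 mm high) with the other three pads in a row at 80 mm spacing; the flask stands on it at the start (within 6 mm of its middle). Origin at the centre of its underside, 12 mm above the table; its y axis runs along the row towards the end of the step that bears a bright green strip (a grey strip at the other end). The order of the pads changes from start to start.
- tray: Fixed white foam packing tray, 350 x 84 mm on a blue base sheet 356 x 90 mm, 30 mm high, with a row of four square wells 52 x 52 mm, 15 mm deep with blue floors (well floor 15 mm above the table). Origin at the centre of its underside, on the table; x across the row, y along it; the wells are centred at y = -120, -40, 40 and 120 mm, x = 0. The tray lies either nearer to or farther from the robot than the step, each turned by up to 0.15 rad.
- green_strip: Bright green strip, 70 x 18 x 4 mm, fixed on top of the tray at one of its two ends, its middle 43 mm along the row from the middle of the nearest well (at y = +163 or -163 mm in the tray's frame, differing from start to start; a grey strip marks the other end). Origin at the centre of its underside.

How it is judged:
By the outcome, as a careful person would: the job done as asked, in the order asked, and still so for the second after the job is handed in, with the robot touching nothing.
It also fails if it takes over 99 s, if anything falls off the work surface, if the arm or the gripper's body presses on something with over 40 N, if the wrist force passes 120 N, or if a joint passes its speed limit or range.

## Working session

There is one attempt and no reset: what is moved stays moved. The work goes in short steps, Python scripts to look and compute and a tool call to move; the robot and the scene stay as the last step left them, time stands still between calls to the robot, and variables do not carry over. Pictures are saved under pics/ and viewed, about 12 in all and at most 16, crops included, and the job is handed in when it is done.

Besides the shell and the picture viewer there is one more tool, called after "Emit:" as a command line: name --argument value ..., lists and objects as JSON in quotes. send_rows: Moves the arm, as the interface text tells. Its arguments: {"type":"object","properties":{"plan":{"type":"array"},"jaw":{"type":"number"},"force":{"type":"number"}},"required":["plan"]}

```bash
mkdir -p pics; ls; cat > h.py <<'E'
import numpy as np, cv2
from plant import r
def save(p,n): cv2.imwrite('pics/'+n+'.png',p['color'][:,:,::-1])
def pts(p,mask):
    z=p['range_z']; v,u=np.nonzero(mask&(z>0)); K=p['mtx']; d=z[v,u]
    c=np.stack([(u-K[0,2])/K[0,0]*d,(v-K[1,2])/K[1,1]*d,d,np.ones_like(d)])
    return (p['pose']@c)[:3].T
E
python3 - <<'E'
from h import *
s=r.get_state();print(s)
ps={n:r.capture(n) for n in('top','side')}
for n,p in ps.items():
    save(p,n+'0'); print(n,p['pose'].round(3).tolist())
    for t in 'urn jar vase flask pad_black pad_white pad_yellow pad_red tray green_strip'.split():
        for d in r.trace(p,t)[:2]:
            q=pts(p,d['mask'])
            if len(q): print(t,round(d['score'],2),np.round(d['uv']),np.median(q,0).round(3),len(q), q[:,2].max().round(3), 'top', q[q[:,2]>q[:,2].max()-.01].mean(0).round(3))
cv2.imwrite('pics/both.png',cv2.resize(np.vstack([ps['top']['color'],ps['side']['color']])[:,:,::-1],(480,600)))
E
```

```text
pics
{'time_s': 0.0, 'joints': array([-5.90106156e+01,  2.05930856e+01,  6.33821657e-01, -1.99705098e-02,
       -7.01359234e+01, -1.65079742e+01]), 'qd': array([ 0.1107704 ,  0.04161374,  0.05852934, -0.03751707,  0.02975056,
        0.0477962 ]), 'joint_torque': array([-4.18003274e-04, -5.82716525e+01,  2.93052506e+01,  6.99727044e+00,
        6.98545278e-03, -1.88494473e-04]), 'tcp_pos': array([ 0.16866825, -0.65311486,  0.24460487]), 'eef_rot': array([ 95.35247429,  89.90297841, 109.82708314]), 'contact_force': array([-0.37666306,  0.50819777, -0.07682695]), 'moment': array([-0.08227648, -0.02478395,  0.00969524]), 'gripper_width': 0.08767570694904321}
top [[-0.013, -0.995, 0.099, 0.501], [-1.0, 0.014, 0.011, -0.028], [-0.012, -0.099, -0.995, 0.746], [0.0, 0.0, 0.0, 1.0]]
jar 0.57 [452. 259.] [ 0.472 -0.214  0.096] 857 0.108 top [ 0.471 -0.222  0.105]
jar 0.32 [436. 248.] [ 0.49  -0.208  0.019] 742 0.056 top [ 0.454 -0.208  0.056]
vase 0.57 [355. 266.] [ 0.466 -0.062  0.096] 479 0.116 top [ 0.465 -0.064  0.113]
flask 0.97 [303. 267.] [0.465 0.01  0.095] 468 0.109 top [0.462 0.011
[... 1020 characters left out ...]
16 top [ 0.466 -0.07   0.112]
flask 0.64 [260. 167.] [0.463 0.001 0.089] 403 0.114 top [0.463 0.004 0.107]
pad_black 0.87 [263. 246.] [ 0.451 -0.141  0.018] 307 0.022 top [ 0.468 -0.144  0.018]
pad_black 0.41 [265. 198.] [ 0.466 -0.077  0.085] 717 0.116 top [ 0.466 -0.071  0.112]
pad_white 0.98 [287. 298.] [ 0.483 -0.242  0.018] 775 0.022 top [ 0.479 -0.238  0.018]
pad_yellow 0.75 [255. 219.] [ 0.445 -0.066  0.018] 307 0.035 top [ 0.449 -0.067  0.03 ]
pad_red 0.54 [251. 189.] [0.441 0.015 0.018] 229 0.022 top [0.456 0.013 0.018]
tray 0.93 [373. 233.] [ 0.647 -0.136  0.026] 6822 0.034 top [ 0.649 -0.119  0.028]
green_strip 0.62 [356. 160.] [0.661 0.066 0.032] 217 0.035 top [0.662 0.066 0.032]
```

View pics/top0.png

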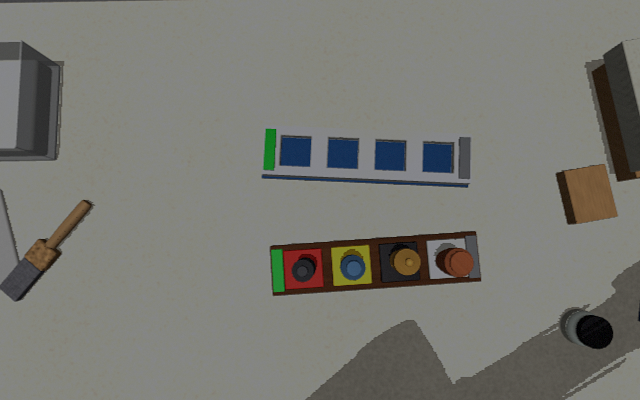

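View pics/side0.png

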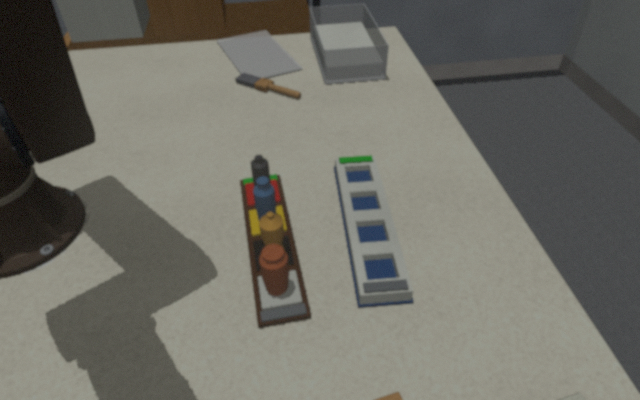

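Both green ends are at the left in the top view (+y). The order from green is flask (303,267), vase (353,266), urn (407,261), jar (457,261). The wells run from (296,152) by the green strip to (437,157). Next I fit exact centres.

```bash
cat >> h.py <<'E'
from scipy.optimize import least_squares
from scipy.spatial.transform import Rotation as Ro
V={'flask':(.017,.014,.074),'vase':(.019,.040,.072),'urn':(.020,.046,.072),'jar':(.022,.036,.072)}
def centre(p,c,name,base=.02):
    rad,a,b=V[name]; q=pts(p,np.ones(p['range_z'].shape,bool))
    q=q[(q[:,2]>base+a+.003)&(q[:,2]<base+b-.002)&(np.hypot(*(q[:,:2]-c).T)<.04)][:,:2]
    f=least_squares(lambda x:np.hypot(*(q-x).T)-rad,c,loss='soft_l1',f_scale=.002)
    return f.x,len(q),np.abs(f.fun).mean()
def go(target, yaw_y):
    """needed shift (controller units) and turn, to put TCP at target, tool x down, tool y along world angle yaw_y deg"""
    s=r.get_state(); R=Ro.from_euler('xyz',s['eef_rot'],degrees=True)
    x=np.array([0,0,-1.]); a=np.radians(yaw_y); y=np.array([np.cos(a),np.sin(a),0]); G=Ro.from_matrix(np.stack([x,y,np.cross(x,y)],1))
    print('t',s['time_s'],'tcp',s['tcp_pos'].round(4),'shift',(R.inv().apply(np.array(target)-s['tcp_pos'])/.15).round(3),'turn',((R.inv()*G).as_rotvec()/(np.pi/4)).round(3),'F',s['contact_force'].round(1),'w',round(s['gripper_width'],4))
E
python3 - <<'E'
from h import *
ps={n:r.capture(n) for n in('top','side')}
g={'flask':(.463,.007),'vase':(.466,-.068),'urn':(.470,-.148),'jar':(.472,-.225)}
for n,p in ps.items():
    for k,c in g.items(): 
        x,m,e=centre(p,np.array(c),k); print(n,k,x.round(4),m,e.round(4))
    c=cv2.cvtColor(p['color'],cv2.COLOR_RGB2HSV)
    q_all=pts(p,p['range_z']>0)
    m=cv2.inRange(c,(100,120,40),(125,255,255))
    N,L,S,C=cv2.connectedComponentsWithStats(m)
    for i in range(1,N):
        if S[i,4]>80:
            q=pts(p,L==i); q=q[abs(q[:,2]-.015)<.005]
            if len(q)>40: print(n,'blue',C[i].round(),len(q),'mid',((q.min(0)+q.max(0))/2).round(4),'ext',np.ptp(q,0).round(3))
    t=q_all[(abs(q_all[:,2]-.028)<.004)&(q_all[:,0]>.58)&(q_all[:,0]<.73)&(abs(q_all[:,1]+.09)<.25)]
    rc=cv2.minAreaRect(t[:,:2].astype(np.float32)); print(n,'tray rect',rc)
    t=q_all[(abs(q_all[:,2]-.019)<.012)&(q_all[:,2]>.008)&(q_all[:,0]>.40)&(q_all[:,0]<.55)&(abs(q_all[:,1]+.09)<.25)]
    print(n,'step rect',cv2.minAreaRect(t[:,:2].astype(np.float32)))
s=r.get_state();print(Ro.from_euler('xyz',s['eef_rot'],degrees=True).as_matrix().round(3))
E
```

```text
top flask [0.4616 0.0116] 48 0.0003
top vase [ 0.4651 -0.064 ] 25 0.0003
top urn [ 0.4725 -0.1452] 59 0.0002
top jar [ 0.4708 -0.2224] 152 0.0003
top blue [295. 151.] 788 mid [0.659  0.0255 0.0143] ext [0.048 0.05  0.008]
top blue [342. 154.] 791 mid [ 0.6544 -0.0551  0.0148] ext [0.048 0.05  0.007]
top blue [389. 156.] 782 mid [ 0.6497 -0.1353  0.014 ] ext [0.048 0.051 0.008]
top blue [437. 158.] 767 mid [ 0.6442 -0.2154  0.0147] ext [0.05  0.05  0.007]
top tray rect ((0.6505650281906128, -0.09366238117218018), (0.35053858160972595, 0.08524440228939056), 86.45940399169922)
top step rect ((0.4673585295677185, -0.10478484630584717), (0.08388827741146088, 0.34984973073005676), 3.3286995887756348)
side flask [0.4622 0.0111] 233 0.0007
side vase [ 0.4661 -0.0641] 234 0.0007
side urn [ 0.4734 -0.1452] 220 0.0006
side jar [ 0.4718 -0.2223] 361 0.0005
side blue [358. 176.] 128 mid [0.6602 0.0354 0.0139] ext [0.042 0.026 0.006]
side blue [364. 203.] 193 mid [ 0.6552 -0.0458  0.0138] ext [0.041 0.031 0.005]
side blue [371. 233.] 281 mid [ 0.6502 -0.1265  0.0137] ext [0.043 0.035 0.006]
side blue [380. 268.] 399 mid [ 0.6464 -0.208   0.0144] ext [0.045 0.037 0.006]
side tray rect ((0.6512486338615417, -0.09575732052326202), (0.3498325049877167, 0.08475179970264435), 86.69661712646484)
side step rect ((0.46831732988357544, -0.10687907040119171), (0.08395224809646606, 0.3510476052761078), 3.415386915206909)
[[ 0.    -0.25   0.968]
 [-0.     0.968  0.25 ]
 [-1.    -0.     0.   ]]
```

```bash
python3 -c "
from h import *
go((.471,-.2224,.20),183)"
```

```text
t 1.2 tcp [ 0.1688 -0.6535  0.2456] shift [0.304 2.279 2.669] turn [-1.745 -0.     0.   ] F [ 0.5 -0.4 -0.2] w 0.0877
```

Emit:
send_rows --plan '[[[0,0.17,0.2],[-0.18,0,0]],[[0,0.34,0.4],[-0.36,0,0]],[[0,0.51,0.6],[-0.54,0,0]],[[0,0.68,0.8],[-0.72,0,0]],[[0,0.85,1.0],[-0.9,0,0]]]' --jaw 1

```text
time_s: 1.7
tcp_pos: [0.2828, -0.4913, 0.2457]
eef_rot: [-98.8, 90.0, -43.5]
contact_force: [0.5, -0.3, -0.1]
gripper_width: 0.0876
```

```bash
python3 -c "
from h import *
go((.471,-.2224,.20),183)"
```

```text
t 1.7 tcp [ 0.2828 -0.4913  0.2457] shift [ 0.305 -0.011  2.188] turn [-0.838 -0.     0.   ] F [ 0.5 -0.3 -0.1] w 0.0876
```

Emit:
send_rows --plan '[[[0,0,0.25],[-0.17,0,0]],[[0,0,0.5],[-0.34,0,0]],[[0,0,0.75],[-0.5,0,0]],[[0,0,1.0],[-0.67,0,0]],[[0,0,1.0],[-0.838,0,0]]]'

```text
time_s: 2.2
tcp_pos: [0.3702, -0.3653, 0.2462]
eef_rot: [-108.5, 89.9, -14.9]
contact_force: [-0.1, -0.8, 0.9]
gripper_width: 0.0875
```

```bash
python3 -c "
from h import *
go((.471,-.2224,.20),183)"
```

```text
t 2.2 tcp [ 0.3702 -0.3653  0.2462] shift [ 0.309 -0.729  0.91 ] turn [ 0.012 -0.001  0.002] F [-0.1 -0.8  0.9] w 0.0875
```

Emit:
send_rows --plan '[[[0.08,-0.18,0.23],[0.01,0,0]],[[0.16,-0.36,0.46],[0.01,0,0]],[[0.24,-0.55,0.7],[0.01,0,0]],[[0.309,-0.729,0.91],[0.01,0,0]],[[0.309,-0.729,0.91],[0.01,0,0]]]'

```text
time_s: 2.7
tcp_pos: [0.4728, -0.2192, 0.1988]
eef_rot: [-91.5, 90.0, 1.8]
contact_force: [-0.2, -0.1, -0.4]
gripper_width: 0.0877
```

```bash
python3 -c "
from h import *
go((.471,-.2224,.074),183)"
```

```text
t 2.7 tcp [ 0.4728 -0.2192  0.1988] shift [ 0.832  0.014 -0.02 ] turn [ 0.007 -0.     0.001] F [-0.2 -0.1 -0.4] w 0.0877
```

Emit:
send_rows --plan '[[[0.2,0.014,-0.02],[0.007,0,0]],[[0.4,0.014,-0.02],[0.007,0,0]],[[0.6,0.014,-0.02],[0.007,0,0]],[[0.832,0.014,-0.02],[0.007,0,0]],[[0.832,0.014,-0.02],[0.007,0,0]]]'

```text
time_s: 3.2
tcp_pos: [0.4678, -0.2222, 0.0704]
eef_rot: [76.6, 89.6, 169.5]
contact_force: [-1.2, -0.7, 0.0]
gripper_width: 0.0878
```

```bash
python3 -c "
from h import *
go((.471,-.2224,.074),183)
p=r.capture('side');save(p,'jar1')"
```

```text
t 3.2 tcp [ 0.4678 -0.2222  0.0704] shift [-0.024 -0.021 -0.002] turn [-0.002  0.002 -0.008] F [-1.2 -0.7  0. ] w 0.0878
```

View pics/jar1.png

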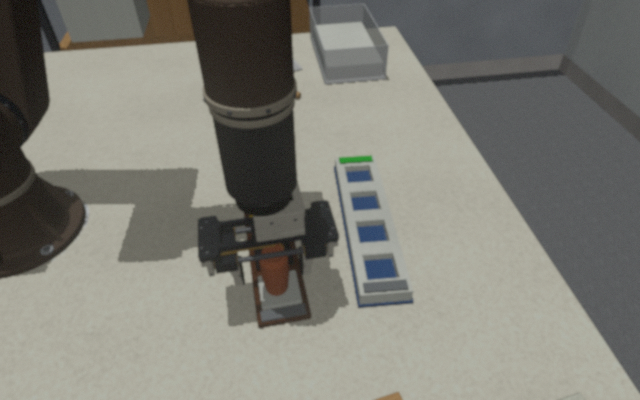

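The jar at (276,270) sits between the open fingers, and the neighbours are clear. I'll correct the small offset and close.

Emit:
send_rows --plan '[[[-0.024,-0.021,0],[0,0,-0.008]],[[-0.024,-0.021,0],[0,0,-0.008]],[[-0.024,-0.021,0],[0,0,-0.008]],[[-0.024,-0.021,0],[0,0,-0.008]],[[-0.024,-0.021,0],[0,0,-0.008]]]' --jaw -1 --force 20

```text
time_s: 3.75
tcp_pos: [0.4728, -0.2224, 0.077]
eef_rot: [-85.0, 89.8, 8.0]
contact_force: [0.7, 0.3, 0.1]
gripper_width: 0.0527
```

```bash
python3 -c "
from h import *
go((.471,-.2224,.16),183)"
```

```text
t 3.75 tcp [ 0.4728 -0.2224  0.077 ] shift [-0.553  0.01   0.001] turn [-0.001  0.     0.005] F [0.7 0.3 0.1] w 0.0527
```

Emit:
send_rows --plan '[[[0,0,0],[0,0,0]],[[0,0,0],[0,0,0]],[[0,0,0],[0,0,0]],[[0,0,0],[0,0,0]],[[0,0,0],[0,0,0]]]'

```text
time_s: 4.25
tcp_pos: [0.4728, -0.2225, 0.0772]
eef_rot: [-86.1, 89.8, 6.9]
contact_force: [-2.7, 0.9, 5.6]
gripper_width: 0.0435
```

```bash
python3 -c "
from h import *
go((.471,-.2224,.16),183)
go((.644,-.2145,.15),183)"
```

```text
t 4.25 tcp [ 0.4728 -0.2225  0.0772] shift [-0.552  0.01   0.001] turn [-0.001  0.     0.004] F [-2.7  0.9  5.6] w 0.0435
t 4.25 tcp [ 0.4728 -0.2225  0.0772] shift [-0.482 -1.144 -0.006] turn [-0.001  0.     0.004] F [-2.7  0.9  5.6] w 0.0435
```

Emit:
send_rows --plan '[[[-0.06,0,0],[0,0,0]],[[-0.15,0,0],[0,0,0]],[[-0.26,0,0],[0,0,0]],[[-0.36,0,0],[0,0,0.004]],[[-0.4,0,0],[0,0,0.004]]]'

```text
time_s: 4.75
tcp_pos: [0.4733, -0.2226, 0.1387]
eef_rot: [-92.1, 89.9, 0.9]
contact_force: [-0.0, 1.0, -2.2]
gripper_width: 0.0433
```

```bash
python3 -c "
from h import *
go((.644,-.2145,.125),183)"
```

```text
t 4.75 tcp [ 0.4733 -0.2226  0.1387] shift [ 0.094 -1.139 -0.006] turn [-0.    -0.     0.003] F [-0.   1.  -2.2] w 0.0433
```

Emit:
send_rows --plan '[[[0,-0.1,0],[0,0,0]],[[0,-0.3,0],[0,0,0]],[[0,-0.55,0],[0,0,0]],[[0,-0.8,0],[0,0,0]],[[0,-1.0,0],[0,0,0.003]]]'

```text
time_s: 5.25
tcp_pos: [0.6253, -0.2145, 0.1379]
eef_rot: [86.7, 90.0, 179.7]
contact_force: [0.4, -0.7, -1.9]
gripper_width: 0.0438
```

```bash
python3 -c "
from h import *
go((.644,-.2145,.0872),183)"
```

```text
t 5.25 tcp [ 0.6253 -0.2145  0.1379] shift [ 0.338 -0.125 -0.007] turn [-0.     0.    -0.001] F [ 0.4 -0.7 -1.9] w 0.0438
```

Emit:
send_rows --plan '[[[0,-0.08,-0.007],[0,0,0]],[[0.05,-0.125,-0.007],[0,0,0]],[[0.15,-0.125,-0.007],[0,0,0]],[[0.25,-0.125,-0.007],[0,0,0]],[[0.3,-0.125,-0.007],[0,0,0]]]'

```text
time_s: 5.75
tcp_pos: [0.6418, -0.2143, 0.09]
eef_rot: [76.6, 89.7, 169.5]
contact_force: [0.0, 0.6, -2.6]
gripper_width: 0.0438
```

```bash
python3 -c "
from h import *
go((.644,-.2145,.0727),183)
p=r.capture('side');save(p,'jar2')
q=pts(p,p['range_z']>0)
print(centre(p,np.array((.644,-.2145)),'jar',.035))"
```

```text
t 5.75 tcp [ 0.6418 -0.2143  0.09  ] shift [ 0.116 -0.015 -0.002] turn [-0.001  0.001 -0.005] F [ 0.   0.6 -2.6] w 0.0438
(array([ 0.64232167, -0.21462126]), 645, np.float64(0.004326655477592253))
```

View pics/jar2.png

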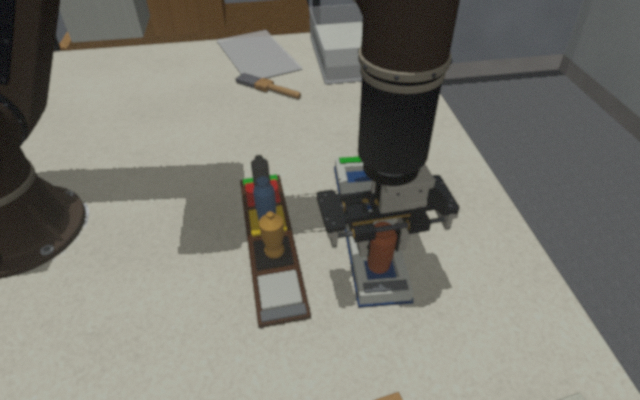

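The jar's foot (380,268) is centred over the well nearest the grey end. I'll lower it gently.

Emit:
send_rows --plan '[[[0.03,-0.01,0],[0,0,-0.004]],[[0.06,-0.015,0],[0,0,-0.005]],[[0.09,-0.015,0],[0,0,-0.005]],[[0.11,-0.015,0],[0,0,-0.005]],[[0.116,-0.015,0],[0,0,-0.005]]]'

```text
time_s: 6.3
tcp_pos: [0.6438, -0.2143, 0.0723]
eef_rot: [47.3, 89.9, 140.2]
contact_force: [-1.3, 0.5, 2.8]
gripper_width: 0.0435
```

```bash
python3 -c "
from h import *
go((.644,-.2145,.0717),183)"
```

```text
t 6.3 tcp [ 0.6438 -0.2143  0.0723] shift [ 0.004 -0.001 -0.002] turn [-0.001  0.001 -0.001] F [-1.3  0.5  2.8] w 0.0435
```

Emit:
send_rows --plan '[[[0,0,0],[0,0,0]],[[0,0,0],[0,0,0]],[[0,0,0],[0,0,0]],[[0,0,0],[0,0,0]],[[0,0,0],[0,0,0]]]' --jaw 1

```text
time_s: 6.8
tcp_pos: [0.6439, -0.2143, 0.0725]
eef_rot: [38.0, 89.9, 131.0]
contact_force: [0.1, 0.1, -0.3]
gripper_width: 0.0776
```

Emit:
send_rows --plan '[[[-0.15,0,0],[0,0,0]],[[-0.35,0,0],[0,0,0]],[[-0.6,0,0],[0,0,0]],[[-0.8,0,0],[0,0,0]],[[-0.8,0,0],[0,0,0]]]'

```text
time_s: 7.3
tcp_pos: [0.6465, -0.215, 0.1982]
eef_rot: [-100.6, 89.6, -7.6]
contact_force: [0.5, -0.2, -0.3]
gripper_width: 0.0872
```

```bash
python3 -c "
from h import *
go((.473,-.1452,.19),183)"
```

```text
t 7.3 tcp [ 0.6465 -0.215   0.1982] shift [0.045 1.131 0.525] turn [ 0.    -0.002  0.01 ] F [ 0.5 -0.2 -0.3] w 0.0872
```

Emit:
send_rows --plan '[[[0,0.2,0.1],[0,0,0]],[[0,0.4,0.2],[0,0,0.005]],[[0,0.65,0.35],[0,0,0.01]],[[0,0.9,0.45],[0,0,0.01]],[[0,1.0,0.525],[0,0,0.01]]]'

```text
time_s: 7.8
tcp_pos: [0.4894, -0.1437, 0.1967]
eef_rot: [133.1, 89.9, -133.9]
contact_force: [1.5, -0.2, 0.2]
gripper_width: 0.0879
```

```bash
python3 -c "
from h import *
go((.473,-.1452,.079),183)
p=r.capture('top'); save(p,'top1');print([centre(p,np.array(c),k,b)[::1] for k,c,b in(('jar',(.644,-.2145),.015),('urn',(.473,-.145),.02))])"
```

```text
t 7.8 tcp [ 0.4894 -0.1437  0.1967] shift [ 0.785  0.109 -0.004] turn [-0.    -0.001 -0.001] F [ 1.5 -0.2  0.2] w 0.0879
[(array([ 0.64205435, -0.21415764]), 114, np.float64(0.00032978893596261234)), (array([ 0.473, -0.145]), 0, np.float64(nan))]h.py:15: RuntimeWarning: Mean of empty slice.
  return f.x,len(q),np.abs(f.fun).mean()
  ret = ret.dtype.type(ret / rcount)
```

View pics/top1.png

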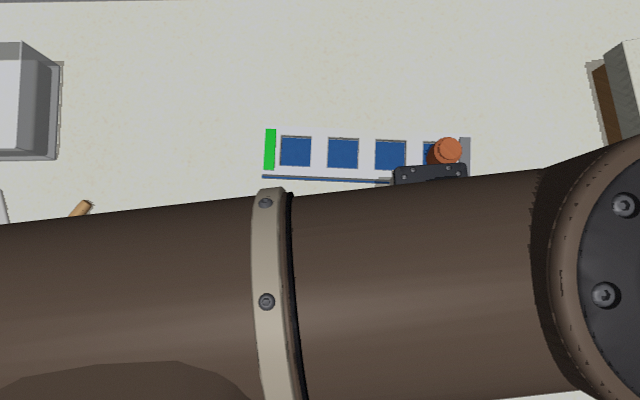

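The jar stands upright in the grey-end well (443,152), and the fit agrees to 2 mm. Next is the urn.

Emit:
send_rows --plan '[[[0,0.109,-0.004],[0,0,0]],[[0.2,0.109,-0.004],[0,0,0]],[[0.42,0.109,-0.004],[0,0,0]],[[0.65,0.109,-0.004],[0,0,0]],[[0.785,0.109,-0.004],[0,0,0]]]'

```text
time_s: 8.35
tcp_pos: [0.4709, -0.1444, 0.0771]
eef_rot: [89.6, 89.9, -177.4]
contact_force: [-0.0, 0.7, -0.8]
gripper_width: 0.0875
```

```bash
python3 -c "
from h import *
go((.473,-.1452,.079),183)"
```

```text
t 8.35 tcp [ 0.4709 -0.1444  0.0771] shift [-0.013 -0.013 -0.006] turn [-0.001  0.    -0.003] F [-0.   0.7 -0.8] w 0.0875
```

Emit:
send_rows --plan '[[[-0.01,-0.01,-0.006],[0,0,-0.003]],[[-0.01,-0.01,-0.006],[0,0,-0.003]],[[-0.01,-0.01,-0.006],[0,0,-0.003]],[[-0.01,-0.01,-0.006],[0,0,-0.003]],[[-0.01,-0.01,-0.006],[0,0,-0.003]]]' --jaw -1

```text
time_s: 8.85
tcp_pos: [0.4731, -0.1452, 0.0796]
eef_rot: [-87.6, 89.9, 5.4]
contact_force: [-0.8, 0.6, 0.6]
gripper_width: 0.0533
```

Emit:
send_rows --plan '[[[0,0,0],[0,0,0]],[[0,0,0],[0,0,0]],[[0,0,0],[0,0,0]],[[0,0,0],[0,0,0]],[[0,0,0],[0,0,0]]]'

```text
time_s: 9.35
tcp_pos: [0.4735, -0.1452, 0.0802]
eef_rot: [-92.3, 89.8, 0.6]
contact_force: [-1.1, 1.1, 6.2]
gripper_width: 0.0395
```

```bash
python3 -c "
from h import *
go((.649,-.1345,.14),183)"
```

```text
t 9.35 tcp [ 0.4735 -0.1452  0.0802] shift [-0.396 -1.173  0.01 ] turn [-0.    -0.     0.003] F [-1.1  1.1  6.2] w 0.0395
```

Emit:
send_rows --plan '[[[-0.06,0,0],[0,0,0]],[[-0.15,0,0],[0,0,0]],[[-0.26,0,0],[0,0,0]],[[-0.36,0,0],[0,0,0.003]],[[-0.4,0,0],[0,0,0.003]]]'

```text
time_s: 9.85
tcp_pos: [0.4738, -0.1452, 0.1416]
eef_rot: [-93.4, 89.9, -0.4]
contact_force: [0.4, -0.8, -2.8]
gripper_width: 0.039
```

Emit:
send_rows --plan '[[[0,-0.1,0],[0,0,0]],[[0,-0.3,0],[0,0,0]],[[0,-0.55,0.005],[0,0,0]],[[0,-0.8,0.01],[0,0,0]],[[0,-1.0,0.01],[0,0,0.003]]]'

```text
time_s: 10.35
tcp_pos: [0.625, -0.1356, 0.1412]
eef_rot: [87.5, 89.9, -179.5]
contact_force: [-0.4, -0.0, -2.6]
gripper_width: 0.0395
```

```bash
python3 -c "
from h import *
go((.649,-.1345,.0902),183)"
```

```text
t 10.35 tcp [ 0.625  -0.1356  0.1412] shift [ 0.34  -0.161 -0.001] turn [-0.     0.    -0.001] F [-0.4 -0.  -2.6] w 0.0395
```

Emit:
send_rows --plan '[[[0,-0.1,0],[0,0,0]],[[0.05,-0.161,0],[0,0,0]],[[0.15,-0.161,0],[0,0,0]],[[0.25,-0.161,0],[0,0,0]],[[0.3,-0.161,0],[0,0,0]]]'

```text
time_s: 10.85
tcp_pos: [0.6465, -0.1344, 0.0934]
eef_rot: [83.4, 89.7, 176.3]
contact_force: [-0.8, 0.1, -2.8]
gripper_width: 0.0393
```

```bash
python3 -c "
from h import *
go((.649,-.1345,.0752),183)
p=r.capture('side');save(p,'urn2')"
```

```text
t 10.85 tcp [ 0.6465 -0.1344  0.0934] shift [ 0.121 -0.017 -0.002] turn [-0.001  0.001 -0.007] F [-0.8  0.1 -2.8] w 0.0393
```

View pics/urn2.png

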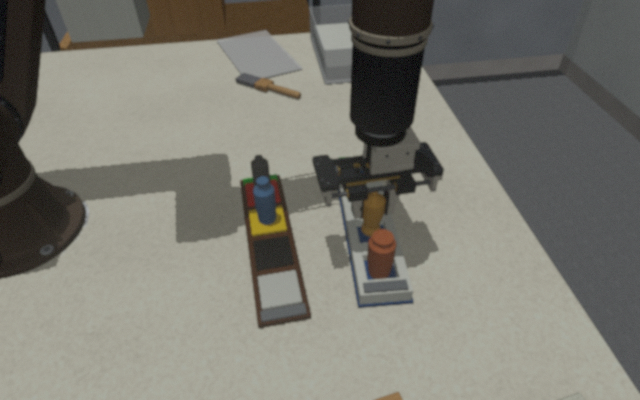

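The jar (381,256) stands upright in its well. The urn (373,215) hangs over the next one, so I'll lower it.

Emit:
send_rows --plan '[[[0.03,-0.01,0],[0,0,-0.004]],[[0.06,-0.017,0],[0,0,-0.006]],[[0.09,-0.017,0],[0,0,-0.007]],[[0.11,-0.017,0],[0,0,-0.007]],[[0.12,-0.017,0],[0,0,-0.007]]]'

```text
time_s: 11.4
tcp_pos: [0.6489, -0.1344, 0.0752]
eef_rot: [37.3, 90.0, 130.2]
contact_force: [-4.7, 1.5, 8.1]
gripper_width: 0.0391
```

```bash
python3 -c "
from h import *
go((.649,-.1345,.0747),183)"
```

```text
t 11.4 tcp [ 0.6489 -0.1344  0.0752] shift [ 0.003 -0.001 -0.001] turn [-0.001  0.    -0.   ] F [-4.7  1.5  8.1] w 0.0391
```

Seated: the vertical force went from -2.8 to +8 N. Releasing.

Emit:
send_rows --plan '[[[0,0,0],[0,0,0]],[[0,0,0],[0,0,0]],[[0,0,0],[0,0,0]],[[0,0,0],[0,0,0]],[[0,0,0],[0,0,0]]]' --jaw 1

```text
time_s: 11.9
tcp_pos: [0.649, -0.1344, 0.0753]
eef_rot: [1.0, 90.0, 94.0]
contact_force: [-0.9, -0.6, -0.8]
gripper_width: 0.0738
```

Emit:
send_rows --plan '[[[-0.15,0,0],[0,0,0]],[[-0.35,0,0],[0,0,0]],[[-0.6,0,0],[0,0,0]],[[-0.8,0,0],[0,0,0]],[[-0.8,0,0],[0,0,0]]]'

```text
time_s: 12.4
tcp_pos: [0.6515, -0.1347, 0.2009]
eef_rot: [-95.6, 89.5, -2.6]
contact_force: [-0.2, 0.1, 0.5]
gripper_width: 0.0876
```

```bash
python3 -c "
from h import *
go((.466,-.064,.2),183)"
```

```text
t 12.4 tcp [ 0.6515 -0.1347  0.2009] shift [-0.005  1.211  0.535] turn [-0.    -0.001  0.011] F [-0.2  0.1  0.5] w 0.0876
```

Emit:
send_rows --plan '[[[0,0.2,0.1],[0,0,0]],[[0,0.4,0.2],[0,0,0.005]],[[0,0.65,0.35],[0,0,0.01]],[[0,0.9,0.45],[0,0,0.01]],[[0,1.0,0.535],[0,0,0.01]]]'

```text
time_s: 12.9
tcp_pos: [0.4943, -0.0621, 0.1993]
eef_rot: [153.0, 90.0, -114.0]
contact_force: [1.7, 0.6, 0.6]
gripper_width: 0.0876
```

```bash
python3 -c "
from h import *
go((.466,-.064,.0765),183)
p=r.capture('side')
for k,c,b in(('jar',(.643,-.2145),.015),('urn',(.649,-.1345),.015),('vase',(.466,-.064),.02),('flask',(.462,.011),.02)): print(k,centre(p,np.array(c),k,b))"
```

```text
t 12.9 tcp [ 0.4943 -0.0621  0.1993] shift [ 0.819  0.189 -0.002] turn [-0. -0. -0.] F [1.7 0.6 0.6] w 0.0876
jar (array([ 0.64315261, -0.21378973]), 353, np.float64(0.0005586665239103513))
urn (array([ 0.64863394, -0.13399965]), 209, np.float64(0.0006616225202255295))
vase (array([ 0.46598817, -0.06398383]), 247, np.float64(0.0006496535495310145))
flask (array([0.46239417, 0.01114593]), 235, np.float64(0.0007285822015608964))
```

Jar and urn are seated in their wells, and the vase and flask haven't moved. Next is the vase.

Emit:
send_rows --plan '[[[0,0.15,-0.002],[0,0,0]],[[0.15,0.189,-0.002],[0,0,0]],[[0.42,0.189,-0.002],[0,0,0]],[[0.68,0.189,-0.002],[0,0,0]],[[0.81,0.189,-0.002],[0,0,0]]]'

```text
time_s: 13.45
tcp_pos: [0.4636, -0.0633, 0.0755]
eef_rot: [87.4, 89.9, -179.6]
contact_force: [-0.2, 0.5, -0.3]
gripper_width: 0.0877
```

```bash
python3 -c "
from h import *
go((.466,-.064,.0765),183)"
```

```text
t 13.45 tcp [ 0.4636 -0.0633  0.0755] shift [-0.007 -0.015 -0.006] turn [-0.001  0.    -0.003] F [-0.2  0.5 -0.3] w 0.0877
```

Emit:
send_rows --plan '[[[-0.005,-0.013,-0.006],[0,0,-0.003]],[[-0.005,-0.013,-0.006],[0,0,-0.003]],[[-0.005,-0.013,-0.006],[0,0,-0.003]],[[-0.005,-0.013,-0.006],[0,0,-0.003]],[[-0.005,-0.013,-0.006],[0,0,-0.003]]]' --jaw -1

```text
time_s: 13.95
tcp_pos: [0.4663, -0.0639, 0.0772]
eef_rot: [-73.2, 89.9, 19.8]
contact_force: [-0.4, -0.1, -0.3]
gripper_width: 0.0534
```

Emit:
send_rows --plan '[[[0,0,0],[0,0,0]],[[0,0,0],[0,0,0]],[[0,0,0],[0,0,0]],[[0,0,0],[0,0,0]],[[0,0,0],[0,0,0]]]'

```text
time_s: 14.45
tcp_pos: [0.4666, -0.0639, 0.0777]
eef_rot: [-78.5, 89.9, 14.4]
contact_force: [-1.4, 0.6, 7.3]
gripper_width: 0.0375
```

```bash
python3 -c "
from h import *
go((.654,-.0545,.14),183)"
```

```text
t 14.45 tcp [ 0.4666 -0.0639  0.0777] shift [-0.412 -1.252 -0.002] turn [-0.001  0.001  0.003] F [-1.4  0.6  7.3] w 0.0375
```

Emit:
send_rows --plan '[[[-0.06,0,0],[0,0,0]],[[-0.15,0,0],[0,0,0]],[[-0.26,0,0],[0,0,0]],[[-0.36,0,0],[0,0,0.003]],[[-0.4,0,0],[0,0,0.003]]]'

```text
time_s: 14.95
tcp_pos: [0.467, -0.0638, 0.1392]
eef_rot: [-66.5, 89.9, 26.5]
contact_force: [0.8, -0.2, -2.0]
gripper_width: 0.0372
```

Emit:
send_rows --plan '[[[0,-0.1,0],[0,0,0]],[[0,-0.3,0],[0,0,0]],[[0,-0.55,0],[0,0,0]],[[0,-0.8,0],[0,0,0]],[[0,-1.0,0],[0,0,0.003]]]'

```text
time_s: 15.45
tcp_pos: [0.6182, -0.056, 0.1388]
eef_rot: [57.5, 89.9, 150.5]
contact_force: [-0.2, -0.2, -2.1]
gripper_width: 0.0375
```

```bash
python3 -c "
from h import *
go((.654,-.0545,.0877),183)"
```

```text
t 15.45 tcp [ 0.6182 -0.056   0.1388] shift [ 0.34  -0.239 -0.003] turn [-0.001  0.001 -0.002] F [-0.2 -0.2 -2.1] w 0.0375
```

Emit:
send_rows --plan '[[[0,-0.15,0],[0,0,0]],[[0.05,-0.239,-0.003],[0,0,0]],[[0.15,-0.239,-0.003],[0,0,0]],[[0.25,-0.239,-0.003],[0,0,0]],[[0.3,-0.239,-0.003],[0,0,0]]]'

```text
time_s: 15.95
tcp_pos: [0.6521, -0.0547, 0.0913]
eef_rot: [79.7, 89.7, 172.6]
contact_force: [-0.6, 0.4, -1.7]
gripper_width: 0.0375
```

```bash
python3 -c "
from h import *
go((.654,-.0545,.0727),183)"
```

```text
t 15.95 tcp [ 0.6521 -0.0547  0.0913] shift [ 0.124 -0.013  0.   ] turn [-0.001  0.001 -0.006] F [-0.6  0.4 -1.7] w 0.0375
```

Emit:
send_rows --plan '[[[0.03,-0.01,0],[0,0,-0.004]],[[0.06,-0.013,0],[0,0,-0.006]],[[0.09,-0.013,0],[0,0,-0.006]],[[0.115,-0.013,0],[0,0,-0.006]],[[0.123,-0.013,0],[0,0,-0.006]]]'

```text
time_s: 16.45
tcp_pos: [0.6539, -0.0545, 0.0728]
eef_rot: [3.8, 90.0, 96.7]
contact_force: [-1.9, 0.7, 6.0]
gripper_width: 0.0375
```

```bash
python3 -c "
from h import *
go((.654,-.0545,.0727),183)
p=r.capture('side');save(p,'vase2')"
```

```text
t 16.45 tcp [ 0.6539 -0.0545  0.0728] shift [ 0.001 -0.001  0.   ] turn [-0.001  0.001 -0.   ] F [-1.9  0.7  6. ] w 0.0375
```

View pics/vase2.png

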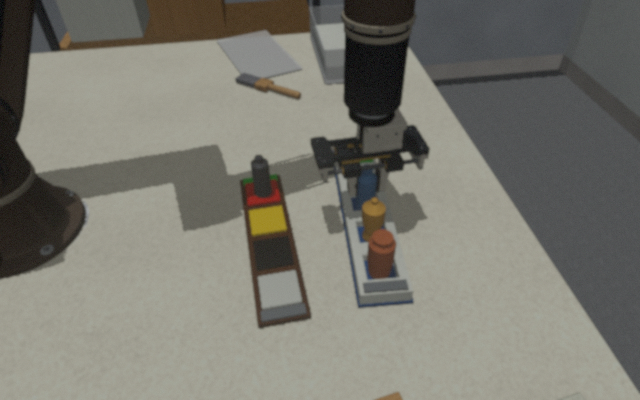

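The vase (366,187) is seated in its well (+6 N), with the urn (373,218) and jar (381,256) upright. Releasing.

Emit:
send_rows --plan '[[[0,0,0],[0,0,0]],[[0,0,0],[0,0,0]],[[0,0,0],[0,0,0]],[[0,0,0],[0,0,0]],[[0,0,0],[0,0,0]]]' --jaw 1

```text
time_s: 17.0
tcp_pos: [0.654, -0.0546, 0.0731]
eef_rot: [-19.2, 90.0, 73.7]
contact_force: [-0.1, -0.2, 0.2]
gripper_width: 0.0721
```

Emit:
send_rows --plan '[[[-0.15,0,0],[0,0,0]],[[-0.35,0,0],[0,0,0]],[[-0.6,0,0],[0,0,0]],[[-0.8,0,0],[0,0,0]],[[-0.8,0,0],[0,0,0]]]'

```text
time_s: 17.5
tcp_pos: [0.6566, -0.0547, 0.1987]
eef_rot: [-85.7, 89.5, 7.2]
contact_force: [0.2, 0.4, 0.6]
gripper_width: 0.0874
```

```bash
python3 -c "
from h import *
go((.462,.0112,.2),183)"
```

```text
t 17.5 tcp [ 0.6566 -0.0547  0.1987] shift [-0.02   1.273  0.506] turn [-0.     0.001  0.011] F [0.2 0.4 0.6] w 0.0874
```

Emit:
send_rows --plan '[[[0,0.2,0.1],[0,0,0]],[[0,0.4,0.2],[0,0,0.005]],[[0,0.65,0.35],[0,0,0.01]],[[0,0.9,0.45],[0,0,0.01]],[[0,1.0,0.506],[0,0,0.01]]]'

```text
time_s: 18.0
tcp_pos: [0.4997, 0.0137, 0.1972]
eef_rot: [-13.0, 89.9, 80.0]
contact_force: [0.4, 0.2, 1.0]
gripper_width: 0.0875
```

```bash
python3 -c "
from h import *
go((.462,.0112,.0715),183)"
```

```text
t 18.0 tcp [0.4997 0.0137 0.1972] shift [ 0.838  0.252 -0.004] turn [0.    0.002 0.   ] F [0.4 0.2 1. ] w 0.0875
```

Emit:
send_rows --plan '[[[0,0.2,-0.004],[0,0,0]],[[0.1,0.252,-0.004],[0,0,0]],[[0.38,0.252,-0.004],[0,0,0]],[[0.66,0.252,-0.004],[0,0,0]],[[0.83,0.252,-0.004],[0,0,0]]]'

```text
time_s: 18.5
tcp_pos: [0.4606, 0.0108, 0.0705]
eef_rot: [56.9, 89.9, 149.9]
contact_force: [0.5, 0.3, -0.3]
gripper_width: 0.0876
```

```bash
python3 -c "
from h import *
go((.462,.0112,.0725),183)"
```

```text
t 18.5 tcp [0.4606 0.0108 0.0705] shift [-0.014 -0.01   0.002] turn [ 0.     0.001 -0.002] F [ 0.5  0.3 -0.3] w 0.0876
```

Emit:
send_rows --plan '[[[-0.01,-0.01,0.002],[0,0,-0.002]],[[-0.01,-0.01,0.002],[0,0,-0.002]],[[-0.01,-0.01,0.002],[0,0,-0.002]],[[-0.01,-0.01,0.002],[0,0,-0.002]],[[-0.01,-0.01,0.002],[0,0,-0.002]]]' --jaw -1

```text
time_s: 19.0
tcp_pos: [0.4628, 0.0114, 0.0731]
eef_rot: [-52.7, 89.8, 40.3]
contact_force: [-0.7, 0.6, 0.0]
gripper_width: 0.0532
```

Emit:
send_rows --plan '[[[0,0,0],[0,0,0]],[[0,0,0],[0,0,0]],[[0,0,0],[0,0,0]],[[0,0,0],[0,0,0]],[[0,0,0],[0,0,0]]]'

```text
time_s: 19.5
tcp_pos: [0.4629, 0.0115, 0.0734]
eef_rot: [-56.1, 89.8, 36.9]
contact_force: [-0.5, 0.7, 5.8]
gripper_width: 0.033
```

```bash
python3 -c "
from h import *
go((.6585,.0255,.135),183)"
```

```text
t 19.5 tcp [0.4629 0.0115 0.0734] shift [-0.407 -1.308  0.026] turn [0.    0.002 0.003] F [-0.5  0.7  5.8] w 0.033
```

Emit:
send_rows --plan '[[[-0.06,0,0],[0,0,0]],[[-0.15,0,0],[0,0,0]],[[-0.26,0,0],[0,0,0]],[[-0.36,0,0],[0,0.002,0.003]],[[-0.4,0,0],[0,0.002,0.003]]]'

```text
time_s: 20.0
tcp_pos: [0.4632, 0.0115, 0.1348]
eef_rot: [-67.1, 89.9, 25.9]
contact_force: [-0.4, -0.2, -2.9]
gripper_width: 0.0335
```

Emit:
send_rows --plan '[[[0,-0.1,0],[0,0,0]],[[0,-0.3,0],[0,0,0]],[[0,-0.55,0.01],[0,0,0]],[[0,-0.8,0.02],[0,0,0]],[[0,-1.0,0.026],[0,0,0.003]]]'

```text
time_s: 20.5
tcp_pos: [0.6142, 0.0234, 0.1343]
eef_rot: [63.6, 89.9, 156.7]
contact_force: [-0.5, 0.8, -2.2]
gripper_width: 0.0332
```

```bash
python3 -c "
from h import *
go((.6585,.0255,.0834),183)"
```

```text
t 20.5 tcp [0.6142 0.0234 0.1343] shift [ 0.339 -0.296 -0.002] turn [ 0.     0.001 -0.002] F [-0.5  0.8 -2.2] w 0.0332
```

Emit:
send_rows --plan '[[[0,-0.2,0],[0,0,0]],[[0.05,-0.296,-0.002],[0,0,0]],[[0.15,-0.296,-0.002],[0,0,0]],[[0.25,-0.296,-0.002],[0,0,0]],[[0.3,-0.296,-0.002],[0,0,0]]]'

```text
time_s: 21.0
tcp_pos: [0.6559, 0.025, 0.0865]
eef_rot: [87.5, 89.7, -179.5]
contact_force: [-1.0, 0.0, -3.3]
gripper_width: 0.0338
```

```bash
python3 -c "
from h import *
go((.6585,.0255,.0684),183)"
```

```text
t 21.0 tcp [0.6559 0.025  0.0865] shift [ 0.12  -0.018  0.002] turn [-0.     0.    -0.007] F [-1.   0.  -3.3] w 0.0338
```

Emit:
send_rows --plan '[[[0.03,-0.01,0],[0,0,-0.004]],[[0.06,-0.018,0.002],[0,0,-0.006]],[[0.09,-0.018,0.002],[0,0,-0.007]],[[0.112,-0.018,0.002],[0,0,-0.007]],[[0.119,-0.018,0.002],[0,0,-0.007]]]'

```text
time_s: 21.5
tcp_pos: [0.6584, 0.0255, 0.0686]
eef_rot: [31.1, 90.0, 124.1]
contact_force: [-2.3, 0.4, 3.1]
gripper_width: 0.0336
```

```bash
python3 -c "
from h import *
go((.6585,.0255,.0684),183)
p=r.capture('side');save(p,'flask2')"
```

```text
t 21.5 tcp [0.6584 0.0255 0.0686] shift [ 0.001 -0.    -0.   ] turn [-0.  0. -0.] F [-2.3  0.4  3.1] w 0.0336
```

View pics/flask2.png

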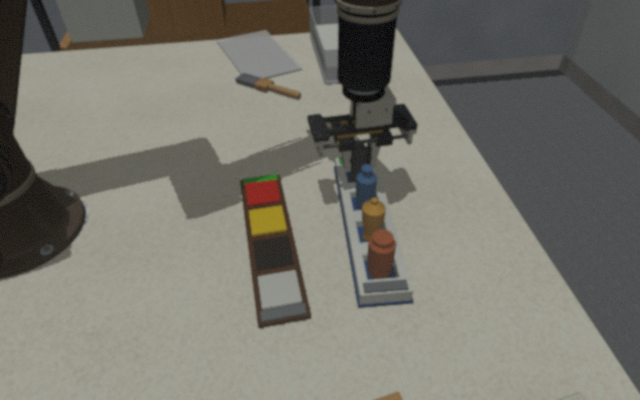

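The flask (360,160) is seated, with the other three upright beside it. Release, then back well away for a final check.

Emit:
send_rows --plan '[[[0,0,0],[0,0,0]],[[0,0,0],[0,0,0]],[[0,0,0],[0,0,0]],[[0,0,0],[0,0,0]],[[0,0,0],[0,0,0]]]' --jaw 1

```text
time_s: 22.05
tcp_pos: [0.6586, 0.0255, 0.0689]
eef_rot: [-31.3, 90.0, 61.7]
contact_force: [0.4, 0.2, -0.7]
gripper_width: 0.068
```

Emit:
send_rows --plan '[[[-0.15,0,0],[0,0,0]],[[-0.35,0,0],[0,0,0]],[[-0.6,0,0],[0,0,0]],[[-0.8,0,0],[0,0,0]],[[-0.9,0,0],[0,0,0]]]'

```text
time_s: 22.55
tcp_pos: [0.6598, 0.0256, 0.2076]
eef_rot: [-80.5, 89.7, 12.5]
contact_force: [0.3, -1.0, -0.1]
gripper_width: 0.0875
```

Emit:
send_rows --plan '[[[0,0.2,0.2],[0,0,0]],[[0,0.4,0.4],[0,0,0]],[[0,0.6,0.6],[0,0,0]],[[0,0.8,0.8],[0,0,0]],[[0,0.8,1.0],[0,0,0]]]'

```text
time_s: 23.05
tcp_pos: [0.529, 0.1694, 0.2079]
eef_rot: [-71.2, 89.7, 21.8]
contact_force: [1.3, 1.1, 0.7]
gripper_width: 0.088
```

Emit:
send_rows --plan '[[[0,0,0.2],[0,0,0]],[[0,0,0.4],[0,0,0]],[[0,0,0.6],[0,0,0]],[[0,0,0.6],[0,0,0]],[[0,0,0.6],[0,0,0]]]'

```text
time_s: 23.55
tcp_pos: [0.5239, 0.2599, 0.2079]
eef_rot: [-71.8, 89.7, 21.3]
contact_force: [1.0, -0.6, 0.5]
gripper_width: 0.0879
```

```bash
python3 - <<'E'
from h import *
W=dict(jar=(.644,-.2145),urn=(.649,-.1345),vase=(.654,-.0545),flask=(.6585,.0255))
for n in('side','top'):
    p=r.capture(n); save(p,n+'9')
    for k,c in W.items():
        x,m,e=centre(p,np.array(c),k,.015); q=pts(p,p['range_z']>0); q=q[np.hypot(*(q[:,:2]-c).T)<.03]
        print(n,k,x.round(4),m,e.round(4),'ztop',q[:,2].max().round(3))
E
```

```text
side jar [ 0.6431 -0.2138] 350 0.0005 ztop 0.102
side urn [ 0.6486 -0.134 ] 210 0.0006 ztop 0.109
side vase [ 0.6538 -0.0547] 232 0.0008 ztop 0.11
side flask [0.6583 0.0253] 285 0.001 ztop 0.103
top jar [ 0.6423 -0.2141] 165 0.0003 ztop 0.103
top urn [ 0.6479 -0.1344] 91 0.0003 ztop 0.108
top vase [ 0.6531 -0.0546] 85 0.0002 ztop 0.111
top flask [0.6578 0.0276] 203 0.0055 ztop 0.105
```

View pics/side9.png

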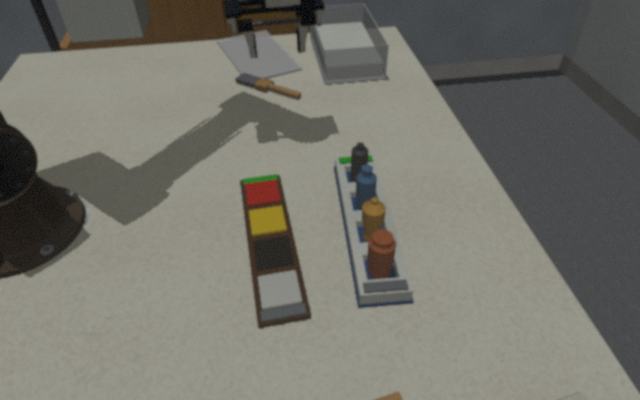

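All four stand upright in order: flask (360,160), vase (366,187), urn (373,218), jar (381,256). The robot is clear of everything.

```bash
python3 -c "
from h import *
print(r.close_job())"
```

```text
the job is handed in; nothing more can be done
None
```

All four vessels are in the tray wells, upright and in order from the green end: flask, vase, urn, jar. Each was lowered until the force reading showed it had touched the well floor, and only then let go. I handed the job in at about 24 s of the 99 s allowed.

**Final check:** with the arm well clear, both cameras placed the jar, urn and vase within about 2 mm of their well centres. Their top heights, and the flask's, match vessels standing on the well floors.

**One weak reading:** the top camera's fit for the flask was poor (average error 5.5 mm), probably because the green strip was picked up in it. The side camera put the flask within 0.5 mm of its well centre, and the picture shows it upright. Nothing else disagreed.

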